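Fit the seed rotor onto the bench seeder's sprung drive

TASK

Lift the orange seed rotor out of its rack and put it into the well of the bench seeder, pressing only lightly on the sprung drive and turning the rotor until its key drops into the slot; then push it gently fully home, so that its flange sits flat on the black rubber seat around the well, and let go. Never force it, and leave the blue rotor and everything else where they stand.

Things in the scene. Friction and masses are not known exactly. Their poses are not given: they have to be found in the camera images.
- rotor_grip (a point): Centre of the upright flat grip bar of the ORANGE seed rotor, the part to fit (about 180 g): bar 46 mm long (x), 20 mm thick (y), 48 mm high. This point is on the rotor's axis (z up), 30 mm above the flange's underside, 72 mm above the key's tip. A half turn about z changes nothing. At first in either hole of the rack, bar within 30 degrees of the rack's x.
- rotor_flange (a point): Centre of the underside of the orange rotor's round flange (72 mm across, 6 mm thick, under the bar), on its axis, axes as the grip. Below it is a round aluminium shank 37 mm across, 30 mm long, tapered over its last 8 mm to 29 mm. The flange's underside lies on the seeder's rubber seat when the rotor is home.
- rotor_key (a point): Middle of the tip of the orange rotor's flat steel key, which reaches 12 mm below the shank and is 26 mm long (x, in line with the grip bar) and 8 mm thick (y). With the key within about 4 degrees of the slot, the drive springs up around the key and its push vanishes; then the rotor can be lowered home. Turning on past that loads the key hard.
- seeder: Bench seeder, fixed: white, with an aluminium top plate (170 mm in x, 140 mm in y), its top 86 mm above the table and a round well in its middle. Origin on the table under the well's axis; x and y along the plate's sides. A white motor box 85 mm high adjoins on the +y side, 70 to 250 mm from the axis.
- well (a point): Centre of the well's mouth, level with the top of the black rubber seat ring around it (66 mm across, 4 mm proud of the plate, 90 mm above the table; it gives about 1 mm for 3 N, 4 mm at most); axes as the seeder. The well is a round hole 40 mm across. With the key standing across the slot the flange stays 10.5 mm above the seat and the spring pushes the rotor back up if let go.
- drive_top (a point): Middle of the drive's top, 31.5 mm below the seat's top (axes as the seeder). A sprung brass plate: pressed down it gives up to 15 mm, 4 N to start, then 1.2 N per mm. It cannot be turned by hand. Its slot for the key, 30 x 11.5 mm, is deeper than the key; its long axis stands at an unmeasured angle, 17 to 75 degrees anticlockwise (from above) of the seeder's x axis.
- hopper (a point): Top of the green hopper's lid knob on the motor box, 175 mm from the well's axis, 205 mm above the table; lid 114 mm across.
- rack: Wooden block, fixed, 110 (x) x 250 (y) x 45 mm high, origin under its centre; two 44 mm holes right through at y = -62 and +62 mm hold the two rotors, whose flanges lie on its top.
- blue_rotor_grip (a point): Centre of the grip bar of the blue rotor, same shape as the orange one; stands in the rack's other hole. Leave alone.
- jar: Glass seed jar, 66 mm across, 100 mm high, green cap; origin under its centre. Bystander.
- tape: Roll of yellow tape lying flat, 96 mm across, 48 mm high; origin under its centre. Bystander.
- pot: Terracotta pot, 90 mm across, 85 mm high; origin under its centre. Bystander.
- brush: Hand brush 160 mm long, 20 mm thick, lying on the table between the rack and the seeder; origin mid-length. Bystander.

How it is judged:
On the way:
1. the orange rotor is lifted clear of the rack (z of rotor_flange in the frame of rack above 0.085 m), for 0.1 s.
At the end, for the whole second after the job is handed in: The orange rotor is at rest in the well, upright within 3 degrees, within 4 mm of the well's axis, its flange's underside within 2.5 mm of the rubber seat's free height (possible only with the key in the drive's slot), released (horizontal distance between rotor_flange and well below 0.004 m and z of rotor_flange in the frame of well between -0.003 and 0.0025 m and angle between rotor_flange's own z axis and vertical below 0.05 rad and linear speed of rotor below 0.01 m/s); the robot touches nothing.
It fails at once if the orange rotor bears on the seeder with more than 25 N (contact force between rotor and seeder above 25 N).
It fails at once if the blue rotor or another bystander is moved by more than 25 mm (distance of any of blue_rotor_grip, jar, tape, pot, brush from where it was at the start of the episode above 0.025 m).
It also fails if it takes over 61 s, if anything falls off the work surface, if the arm or the gripper's body presses on something with over 40 N, if the wrist force passes 120 N, or if a joint passes its speed limit or range.

ROBOT

A 7-joint arm with a two-finger parallel gripper is mounted at the origin on the work surface. World frame = base frame: x ahead of the robot, y to its left, z up, the work surface at z = 0. Lengths are in m, angles in rad, forces in N, time in s.
With the tool pointing down it reaches from about 0.425 to 0.95 m from the base axis. Payload 4.7 kg.
Tool frame: the origin (TCP) lies on the centre line of the jaws, within the pads' length; the fingertips stand 19 mm ahead of it and the grasp point (between the pads) is the TCP (r.tip_extent is the distance from the TCP to the fingertips, in m); z points along the fingers, y is the line along which they close (so a half turn about z gives the same grasp; the last joint's range is limited). The gripper opens to 85 mm and grips with 20 to 120 N. Pads are 22 mm wide; open, the fingers measure 114 mm over their backs; the gripper's body (76 mm by 85 mm) begins 54 mm behind the grasp point. The pads swing forward as they close: fully open they stand 13 mm farther back than shut.
Start: joints at [-1.236, 0.469, -0.049, 1.532, 0.024, 1.141, -0.082], TCP at [0.24, 0.631, 0.216] pointing down, gripper open.
Joint ranges: [-2.59, 2.59], [-0.33, 1.99], [-1.39, 1.29], [0.1, 2.45], [-1.04, 4.18], [0.21, 1.99], [-2.66, 2.66]. Speed limits (rad/s): [2.57, 2.57, 3.14, 3.14, 3.14, 3.14, 3.14].

INTERFACE

Orientations are given as a unit quaternion [w, x, y, z].
In Python, from cell import state, optics, job, r gives the robot as it stands.
- The arm moves only by the shell command python3 -m handwheel 'ROWS' [FORCE]. ROWS is JSON, a list of rows, each an object of numbers: "claw": the closure in counts, from 0 (fully open) to 255 (shut); "dx", "dy", "dz": the shift along the tool's x, y, z in m; "rx", "ry", "rz": the turn, a rotation vector about the tool's x, y, z in units of 10 degrees (1.0 is 10 degrees). In form: [{"claw": .., "dx": .., "dy": .., "dz": .., "rx": .., "ry": .., "rz": ..}, ...]. A call has 1 to 20 rows; each row is the pose to reach, as a shift and turn from the pose commanded when the call began, along the tool's axes at that moment; what a row does not reach only later rows make up. A row lasts 1/8 s, in which the tool goes at most 62.5 mm and 10.7 degrees, less where a joint would pass 70% of its speed; a pose out of reach is approached as far as the arm can. A call with a gripper value outside its range is refused whole. The fingers move at their own pace and stop on an object; FORCE is the grip in N (left out, the last holds). Time passes only in rows, so rows that repeat a pose let the fingers close. It gives the time, the measured TCP pose, the force, the opening and the grip force at its end, in the units of the state.
- state(): the state, without advancing time (a new reading comes with each control period).
- optics.grab_frame(name): name is "scene" or "top"; returns the picture (400x640x3 uint8, red, green, blue); there is no depth.
- optics.camera_info(name): a dict with "fx", "fy", "cx", "cy" (pixels), "dist" ([k1, k2, p1, p2, k3] as OpenCV has them; the pictures are not rectified), "R" (3x3) and "t" (3): a world point X has camera coordinates R X + t. Camera axes: x right, y down, z forward; pixel columns grow to the right and rows downward; lengths in m; the calibration is good to about 2 mm. A picture is of the moment at which its call begins. camera_info takes no time and is no camera call.
- job.close_job(): hands the job in; it is judged then, once.
The state is a dict: "time_s": time; "joint_pos": joint angles; "qvel": joint speeds; "joint_torque": joint torques, N m; "ee_pos": TCP position; "eef_rot": TCP orientation; "contact_force": force on the tool from outside, world axes, zero at the start; "torque": the same for the moment, N m; "finger_gap": opening from 0.0 (shut) to 1.0 (fully open); "finger_force": force on a finger pad.
Only numpy, scipy, OpenCV 4.12 (cv2) and the standard library are available. Lean on these libraries where they do the work, as an engineer would, in place of code of your own. Each camera call takes 0.05 s, during which the arm holds its last target. There are 200 camera calls.

## Working session

There is one attempt and no reset: what is moved stays moved. The work goes in short steps, Python scripts to look and compute and a shell command to move; the robot and the scene stay as the last step left them, time stands still between calls to the robot, and variables do not carry over. Pictures are saved under pics/ and viewed, at most 10 in all, crops included, and the job is handed in when it is done.

```bash
mkdir -p pics; ls; python3 - <<'E'
from cell import state, optics, job, r
import cv2
for n in("scene","top"):
    cv2.imwrite(f"pics/{n}0.png",optics.grab_frame(n)[:,:,::-1]); print(n,optics.camera_info(n))
print(state())
E
```

```text
pics
scene {'fx': 459.0289200097129, 'fy': 459.0289200097129, 'cx': 316.0468388127349, 'cy': 199.96205013465746, 'dist': array([-0.12798531,  0.        ,  0.        ,  0.        ,  0.        ]), 'R': array([[ 0.65495047,  0.75559281,  0.01092603],
       [ 0.64304643, -0.5496842 , -0.53323407],
       [-0.39690197,  0.35626785, -0.84589719]]), 't': array([-0.33753955, -0.31714843,  1.65184351])}
top {'fx': 368.43179578427413, 'fy': 368.43179578427413, 'cx': 309.7310166394726, 'cy': 200.6283070027033, 'dist': array([-0.01802577,  0.        ,  0.        ,  0.        ,  0.        ]), 'R': array([[ 0.00860033, -0.99989745, -0.0114507 ],
       [-0.99780196, -0.00782875, -0.06580237],
       [ 0.06570598,  0.01199145, -0.99776697]]), 't': array([-0.03213143,  0.5790316 ,  1.29422883])}
{'time_s': 0.1, 'joint_pos': array([-1.23589563,  0.46937037, -0.04858513,  1.53359997,  0.02409028,
        1.1410083 , -0.0823007 ]), 'qvel': array([ 5.46520064e-05, -1.16337717e-03, -1.04931022e-05, -2.96010755e-03,
        1.76935968e-03, -4.57164689e-04,  1.56361333e-03]), 'joint_torque': array([ 1.67168175e-03, -5.11516428e+01, -4.67157410e-02, -2.38392591e+01,
        1.08461530e-02,  4.33077701e-03, -2.93755932e-05]), 'ee_pos': array([0.2399742 , 0.63029459, 0.2152491 ]), 'eef_rot': array([-1.33437839e-04,  1.80890924e-01,  9.83502752e-01, -8.90480486e-04]), 'contact_force': array([ 0.00625527,  0.26677785, -0.10120262]), 'torque': array([-0.03475879,  0.06207325,  0.03116171]), 'finger_force': 0.0, 'finger_gap': 0.9974326090511868}
```

View pics/scene0.png

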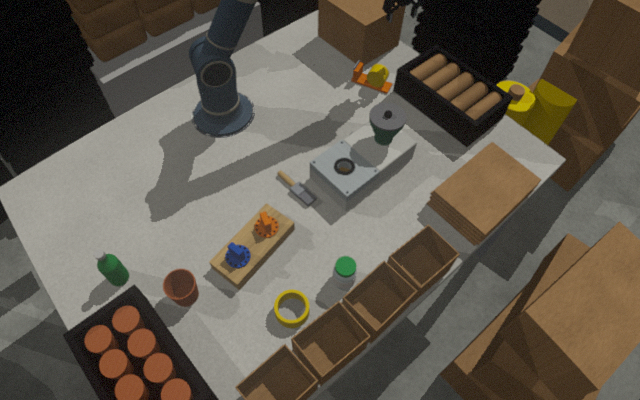

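View pics/top0.png

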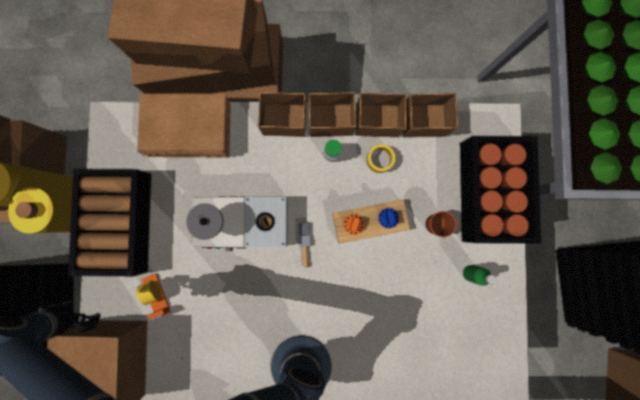

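Scene view: orange rotor near (265,225), blue near (237,256), well near (344,166). Top view: orange (354,224), blue (389,217), well (265,221), hopper (205,221). Next I'll enlarge these areas.

```bash
python3 - <<'E'
import cv2
a=cv2.imread("pics/scene0.png");b=cv2.imread("pics/top0.png")
def prep(im,x0,y0,w,h,s):
    return cv2.convertScaleAbs(cv2.resize(im[y0:y0+h,x0:x0+w],None,fx=s,fy=s,interpolation=cv2.INTER_CUBIC),alpha=1.5)
A=prep(a,205,190,100,100,6);cv2.imwrite("pics/c1.png",A)
B=prep(b,325,190,100,60,8);cv2.imwrite("pics/c2.png",B)
C=cv2.vconcat([prep(b,235,190,70,60,7)]);D=prep(a,305,130,70,60,7)
cv2.imwrite("pics/c3.png",cv2.resize(cv2.hconcat([C,D]),(798,342)))
E
```

```text
(no output)
```

View pics/c1.png

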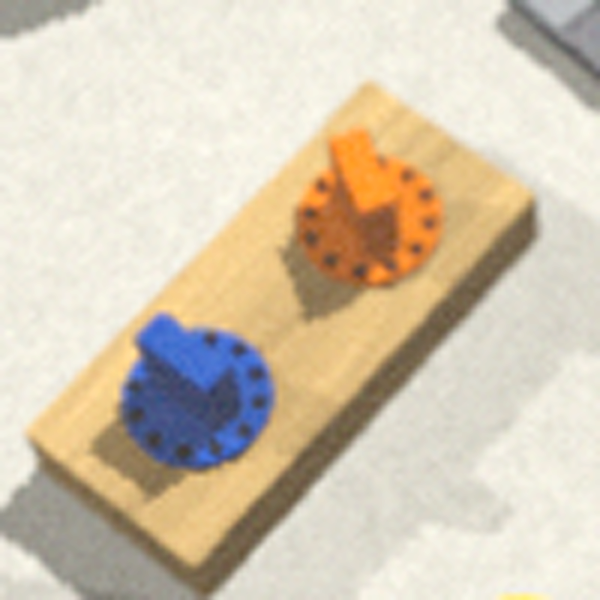

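View pics/c2.png

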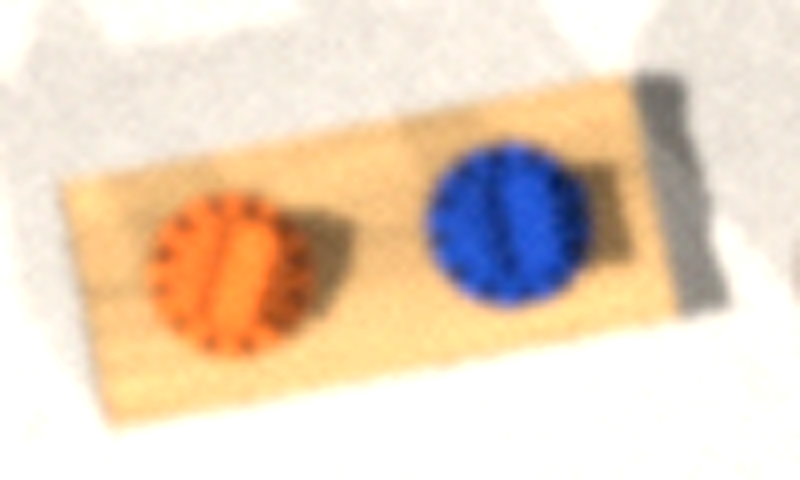

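View pics/c3.png

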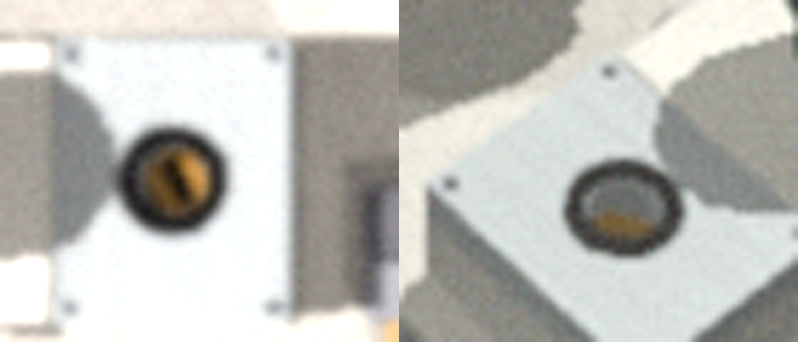

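The crops show the orange flange centred at c2 (231.5,274.5) and its bar running from (258,222) to (235,308). The seat ring is centred at c3 (171.5,180.5), with the dark slot running roughly (165,153)→(187,200). I'll convert these to world positions.

```bash
cat > h.py <<'E'
import numpy as np, cv2
from cell import state, optics
from scipy.spatial.transform import Rotation as Ro
I={n:optics.camera_info(n) for n in("scene","top")}
def ray(n,uv,z):
    i=I[n];K=np.array([[i['fx'],0,i['cx']],[0,i['fy'],i['cy']],[0,0,1]])
    p=cv2.undistortPoints(np.array([[uv]],float),K,i['dist'])[0,0]
    d=i['R'].T@np.r_[p,1];c=-i['R'].T@i['t'];return c+d*(z-c[2])/d[2]
def proj(n,X):
    i=I[n];K=np.array([[i['fx'],0,i['cx']],[0,i['fy'],i['cy']],[0,0,1]])
    return cv2.projectPoints(np.atleast_2d(X).astype(float),cv2.Rodrigues(i['R'])[0],i['t'],K,i['dist'])[0][:,0]
def crop(x0,y0,s,u,v): return ((u+.5)/s-.5+x0,(v+.5)/s-.5+y0)
E
python3 - <<'E'
from h import *
np.set_printoptions(precision=4,suppress=True)
t=lambda u,v,z:ray("top",crop(325,190,8,u,v),z)
s=lambda u,v,z:ray("scene",crop(205,190,6,u,v),z)
print("flange",t(231.5,274.5,.051),s(369.5,219,.051))
a=[t(258,222,.099),t(237,308,.099)];b=[s(348,134,.099),s(385,200,.099)]
for q in(a,b):
    d=q[0]-q[1];print("bar",(q[0]+q[1])/2,np.degrees(np.arctan2(d[1],d[0])),np.linalg.norm(d))
rc=[t(65,183,.045),t(108,425,.045),t(678,312,.045),t(635,78,.045)]
print("rack",np.mean(rc,0),rc)
k=[s(368,82,.045),s(535,202,.045),s(200,570,.045),s(32,440,.045)];print(np.mean(k,0))
w=lambda u,v,z:ray("top",crop(235,190,5.7,u,v),z)
print("well",w(171.5,180.5,.09),ray("scene",crop(305,130,5.7,225,207.5),.09))
for p in((70,52),(275,52),(275,307),(70,307)):print(w(*p,.086))
c=w(171.5,180.5,.09);c[2]=.0585
print("drive px in crop",(proj("top",c)[0]-[235,190]+.5)*5.7)
q=[w(165,153,.0585),w(187,200,.0585)];d=q[0]-q[1];print("slot",np.degrees(np.arctan2(d[1],d[0])),np.linalg.norm(d),np.mean(q,0))
# rectified view of drive plane
src=[];dst=[]
for x,y in((-1,-1),(1,-1),(1,1),(-1,1)):
    src.append(proj("top",c+np.array([x,y,0])*.03)[0]);dst.append((250-y*240,250-x*240))
M=cv2.getPerspectiveTransform(np.float32(src),np.float32(dst))
im=np.mean([optics.grab_frame("top")[:,:,::-1].astype(float) for _ in range(4)],0).astype(np.uint8)
cv2.imwrite("pics/drive.png",cv2.warpPerspective(im,M,(500,500),flags=cv2.INTER_CUBIC))
e=state()['eef_rot'];m=Ro.from_quat(e[[1,2,3,0]]).as_matrix();print(m)
E
```

```text
flange [ 0.4978 -0.1798  0.051 ] [ 0.4999 -0.1812  0.051 ]
bar [ 0.5016 -0.1814  0.099 ] -13.668003506658643 0.03684915971981102
bar [ 0.5001 -0.1783  0.099 ] 167.720419587798 0.04108885602414262
rack [ 0.5093 -0.2414  0.045 ] [array([ 0.537, -0.108,  0.045]), array([ 0.4323, -0.1271,  0.045 ]), array([ 0.4831, -0.3741,  0.045 ]), array([ 0.5847, -0.3562,  0.045 ])]
[ 0.5139 -0.2423  0.045 ]
well [0.5039 0.1228 0.09  ] [0.5073 0.1203 0.09  ]
[0.5797 0.1851 0.086 ]
[0.5806 0.063  0.086 ]
[0.43  0.061 0.086]
[0.4288 0.1821 0.086 ]
drive px in crop [178.946  181.5183]
slot 26.008581250705117 0.031478583104702695 [0.5066 0.1243 0.0585]
[[-0.9346  0.3558 -0.0002]
 [ 0.3558  0.9346 -0.0005]
 [ 0.     -0.0005 -1.    ]]
```

View pics/drive.png

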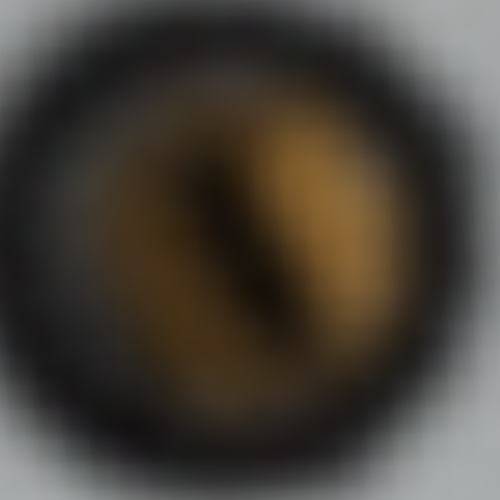

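The slot's long axis stands at about 29° (rectified view (195,150)→(305,350)). Positions I'll work with: grip at (0.499,-0.1805) with the bar at -13°, well at (0.505,0.122). I'll move over the rotor, keeping high past the hopper.

```bash
python3 -m handwheel '[{"claw":0,"dx":-0.249,"dy":-0.205,"dz":-0.105},{"claw":0,"dx":-0.249,"dy":-0.205,"dz":-0.105},{"claw":0,"dx":-0.249,"dy":-0.205,"dz":-0.105},{"claw":0,"dx":-0.249,"dy":-0.205,"dz":-0.105},{"claw":0,"dx":-0.249,"dy":-0.205,"dz":-0.105},{"claw":0,"dx":-0.531,"dy":-0.6655,"dz":0.015,"rz":-0.78},{"claw":0,"dx":-0.531,"dy":-0.6655,"dz":0.015,"rz":-0.78},{"claw":0,"dx":-0.531,"dy":-0.6655,"dz":0.015,"rz":-0.78},{"claw":0,"dx":-0.531,"dy":-0.6655,"dz":0.015,"rz":-0.78},{"claw":0,"dx":-0.531,"dy":-0.6655,"dz":0.015,"rz":-0.78},{"claw":0,"dx":-0.531,"dy":-0.6655,"dz":0.015,"rz":-0.78},{"claw":0,"dx":-0.531,"dy":-0.6655,"dz":0.015,"rz":-0.78},{"claw":0,"dx":-0.531,"dy":-0.6655,"dz":0.015,"rz":-0.78},{"claw":0,"dx":-0.531,"dy":-0.6655,"dz":0.015,"rz":-0.78},{"claw":0,"dx":-0.531,"dy":-0.6655,"dz":0.015,"rz":-0.78},{"claw":0,"dx":-0.531,"dy":-0.6655,"dz":0.015,"rz":-0.78},{"claw":0,"dx":-0.531,"dy":-0.6655,"dz":0.015,"rz":-0.78}]' 40
cat >> h.py <<'E'
def rel(x,y,z,yaw):
    "tool shift to a world TCP target; yaw = tool x angle (deg)"
    s=state();m=Ro.from_quat(s['eef_rot'][[1,2,3,0]]).as_matrix()
    d=m.T@(np.array([x,y,z])-s['ee_pos']);a=np.degrees(np.arctan2(m[1,0],m[0,0]))
    print("t",s['time_s'],"pos",s['ee_pos'].round(4),"yaw",a.round(2),"tilt",m[:,2].round(4),"F",s['contact_force'].round(2),"M",s['torque'].round(2),"gap",round(s['finger_gap'],3),"j7",s['joint_pos'][[0,6]].round(2))
    print("-> d",d.round(4),"rz",round(-(yaw-a+180)%360/10-18,3))
E
python3 -c "
from h import *
rel(.499,-.1805,.08,167)"
```

```text
t 0.3 pos [0.2401 0.6307 0.2159] yaw 159.16 tilt [-2.e-04 -5.e-04 -1.e+00] F [-0.08 -0.78  0.22] M [-0.03  0.   -0.06] gap 1.0 j7 [-1.24 -0.08]
-> d [-0.5306 -0.6659  0.1363] rz -0.784schema error: expected keys claw, dx, dy, dz, rx, ry, rz
```

```bash
python3 -m handwheel '[{"claw":0,"dx":-0.249,"dy":-0.205,"dz":-0.105,"rx":0,"ry":0,"rz":0},{"claw":0,"dx":-0.249,"dy":-0.205,"dz":-0.105,"rx":0,"ry":0,"rz":0},{"claw":0,"dx":-0.249,"dy":-0.205,"dz":-0.105,"rx":0,"ry":0,"rz":0},{"claw":0,"dx":-0.249,"dy":-0.205,"dz":-0.105,"rx":0,"ry":0,"rz":0},{"claw":0,"dx":-0.249,"dy":-0.205,"dz":-0.105,"rx":0,"ry":0,"rz":0},{"claw":0,"dx":-0.531,"dy":-0.6655,"dz":0.015,"rx":0,"ry":0,"rz":-0.78},{"claw":0,"dx":-0.531,"dy":-0.6655,"dz":0.015,"rx":0,"ry":0,"rz":-0.78},{"claw":0,"dx":-0.531,"dy":-0.6655,"dz":0.015,"rx":0,"ry":0,"rz":-0.78},{"claw":0,"dx":-0.531,"dy":-0.6655,"dz":0.015,"rx":0,"ry":0,"rz":-0.78},{"claw":0,"dx":-0.531,"dy":-0.6655,"dz":0.015,"rx":0,"ry":0,"rz":-0.78},{"claw":0,"dx":-0.531,"dy":-0.6655,"dz":0.015,"rx":0,"ry":0,"rz":-0.78},{"claw":0,"dx":-0.531,"dy":-0.6655,"dz":0.015,"rx":0,"ry":0,"rz":-0.78},{"claw":0,"dx":-0.531,"dy":-0.6655,"dz":0.015,"rx":0,"ry":0,"rz":-0.78},{"claw":0,"dx":-0.531,"dy":-0.6655,"dz":0.015,"rx":0,"ry":0,"rz":-0.78},{"claw":0,"dx":-0.531,"dy":-0.6655,"dz":0.015,"rx":0,"ry":0,"rz":-0.78},{"claw":0,"dx":-0.531,"dy":-0.6655,"dz":0.015,"rx":0,"ry":0,"rz":-0.78},{"claw":0,"dx":-0.531,"dy":-0.6655,"dz":0.015,"rx":0,"ry":0,"rz":-0.78}]' 40
python3 -c "
from h import *
rel(.499,-.1805,.08,167)"
```

```text
time_s: 2.42
ee_pos: [0.4999, -0.1779, 0.2013]
eef_rot: [0.0, 0.112, 0.994, 0.001]
contact_force: [0.3, -0.6, 0.1]
finger_gap: 0.999
finger_force: 0.0
t 2.425 pos [ 0.4999 -0.1779  0.2013] yaw 167.13 tilt [ 2.0e-04  1.3e-03 -1.0e+00] F [ 0.29 -0.58  0.06] M [-0.02 -0.   -0.  ] gap 0.999 j7 [-0.14  1.76]
-> d [ 0.0002 -0.0029  0.1213] rz 0.013
```

```bash
python3 -m handwheel '[{"claw":0,"dx":0,"dy":0,"dz":0.05,"rx":0,"ry":0,"rz":0},{"claw":0,"dx":0,"dy":0,"dz":0.09,"rx":0,"ry":0,"rz":0},{"claw":0,"dx":0,"dy":0,"dz":0.12,"rx":0,"ry":0,"rz":0},{"claw":0,"dx":0,"dy":0,"dz":0.12,"rx":0,"ry":0,"rz":0},{"claw":0,"dx":0,"dy":0,"dz":0.12,"rx":0,"ry":0,"rz":0}]' 40
python3 - <<'E'
from h import *
rel(.499,-.1805,.08,167)
im=cv2.hconcat([optics.grab_frame("top")[185:265,310:410,::-1],optics.grab_frame("scene")[185:265,215:315,::-1]])
cv2.imwrite("pics/g1.png",cv2.convertScaleAbs(cv2.resize(im,None,fx=4,fy=4,interpolation=cv2.INTER_CUBIC),alpha=1.4))
E
```

```text
time_s: 3.05
ee_pos: [0.5008, -0.1793, 0.0825]
eef_rot: [0.001, 0.113, 0.994, 0.0]
contact_force: [-0.7, -0.3, 0.9]
finger_gap: 1.001
finger_force: 0.0
t 3.05 pos [ 0.5008 -0.1793  0.0825] yaw 167.05 tilt [ 2.3e-03  1.0e-04 -1.0e+00] F [-0.7  -0.31  0.93] M [ 0.05 -0.03 -0.03] gap 1.001 j7 [-0.08  1.86]
-> d [ 0.0015 -0.0016  0.0025] rz 0.005
```

View pics/g1.png

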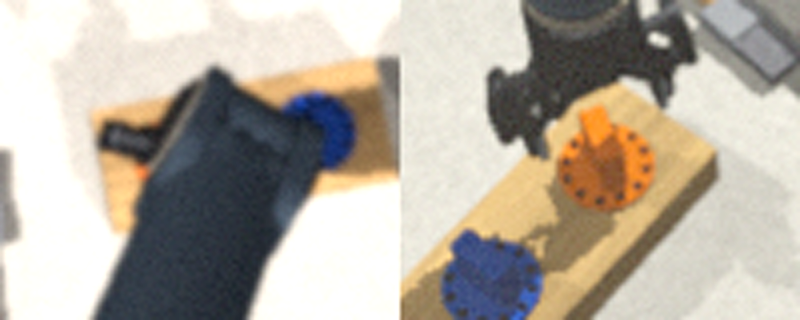

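Top crop: the left finger is at (130,140), with the arm hiding the rest. In the scene crop the gripper sits at about (590,60), while the bar at (597,125) is clear of the fingers. I'll check where the TCP should project.

```bash
python3 - <<'E'
from h import *
s=state();m=Ro.from_quat(s['eef_rot'][[1,2,3,0]]).as_matrix();p=s['ee_pos'];print(s['time_s'],p)
for n,o in(("top",(310,185,0)),("scene",(215,185,400))):
    for lab,v in(("tcp",(0,0,0)),("tip+",(0,.045,.006)),("tip-",(0,-.045,.006)),("back+",(0,.057,-.05)),("back-",(0,-.057,-.05)),("wrist",(0,0,-.2))):
        q=proj(n,p+m@np.array(v))[0];print(n,lab,((q-o[:2])*4+[o[2],0]).round())
print(-I["scene"]["R"].T@I["scene"]["t"])
E
```

```text
3.15 [ 0.50092349 -0.17986563  0.08283118]
top tcp [178. 152.]
top tip+ [126. 139.]
top tip- [229. 164.]
top back+ [116. 135.]
top back- [254. 168.]
top wrist [209. 151.]
scene tcp [603. 143.]
scene tip+ [660. 122.]
scene tip- [547. 172.]
scene back+ [671.  75.]
scene back- [522. 140.]
scene wrist [577. -16.]
[ 1.08063279 -0.50778776  1.2318634 ]
```

The tip and wrist projections agree with what's visible: the left finger at (126,139), the near tip by (540,155) and the body at (577,-16). The gripper does straddle the bar, so I'll close it.

```bash
python3 -m handwheel '[{"claw":255,"dx":0.001,"dy":-0.0005,"dz":0.002,"rx":0,"ry":0,"rz":0},{"claw":255,"dx":0.001,"dy":-0.0005,"dz":0.002,"rx":0,"ry":0,"rz":0},{"claw":255,"dx":0.001,"dy":-0.0005,"dz":0.002,"rx":0,"ry":0,"rz":0},{"claw":255,"dx":0.001,"dy":-0.0005,"dz":0.002,"rx":0,"ry":0,"rz":0},{"claw":255,"dx":0.001,"dy":-0.0005,"dz":0.002,"rx":0,"ry":0,"rz":0},{"claw":255,"dx":0.001,"dy":-0.0005,"dz":0.002,"rx":0,"ry":0,"rz":0},{"claw":255,"dx":0.001,"dy":-0.0005,"dz":0.002,"rx":0,"ry":0,"rz":0},{"claw":255,"dx":0.001,"dy":-0.0005,"dz":0.002,"rx":0,"ry":0,"rz":0}]' 45
python3 -c "
from h import *
rel(.5,-.18,.30,167)"
```

```text
time_s: 4.15
ee_pos: [0.4986, -0.1802, 0.0793]
eef_rot: [0.0, 0.114, 0.994, 0.0]
contact_force: [-2.4, 0.6, 5.3]
finger_gap: 0.212
finger_force: 43.8
t 4.15 pos [ 0.4986 -0.1802  0.0793] yaw 166.96 tilt [ 2.e-04  2.e-04 -1.e+00] F [-2.44  0.6   5.31] M [ 0.15  0.21 -0.  ] gap 0.212 j7 [-0.08  1.86]
-> d [-0.0013  0.0006 -0.2207] rz -0.004
```

Gripped (gap 0.212, about 18 mm). I'll lift and carry it over the well, with the key turned about 10° short of the slot.

```bash
python3 -m handwheel '[{"claw":255,"dx":0,"dy":0,"dz":-0.03,"rx":0,"ry":0,"rz":0},{"claw":255,"dx":0,"dy":0,"dz":-0.08,"rx":0,"ry":0,"rz":0},{"claw":255,"dx":0,"dy":0,"dz":-0.13,"rx":0,"ry":0,"rz":0},{"claw":255,"dx":0,"dy":0,"dz":-0.13,"rx":0,"ry":0,"rz":0},{"claw":255,"dx":0.01,"dy":0.05,"dz":-0.13,"rx":0,"ry":0,"rz":-0.5},{"claw":255,"dx":0.02,"dy":0.1,"dz":-0.13,"rx":0,"ry":0,"rz":-1},{"claw":255,"dx":0.031,"dy":0.15,"dz":-0.13,"rx":0,"ry":0,"rz":-1.5},{"claw":255,"dx":0.041,"dy":0.2,"dz":-0.13,"rx":0,"ry":0,"rz":-2},{"claw":255,"dx":0.052,"dy":0.25,"dz":-0.13,"rx":0,"ry":0,"rz":-2.5},{"claw":255,"dx":0.062,"dy":0.296,"dz":-0.13,"rx":0,"ry":0,"rz":-3.1},{"claw":255,"dx":0.062,"dy":0.296,"dz":-0.13,"rx":0,"ry":0,"rz":-3.1},{"claw":255,"dx":0.062,"dy":0.296,"dz":-0.13,"rx":0,"ry":0,"rz":-3.1},{"claw":255,"dx":0.062,"dy":0.296,"dz":-0.13,"rx":0,"ry":0,"rz":-3.1},{"claw":255,"dx":0.062,"dy":0.296,"dz":-0.13,"rx":0,"ry":0,"rz":-3.1}]' 45
python3 - <<'E'
from h import *
rel(.505,.122,.2,198)
im=cv2.hconcat([optics.grab_frame("top")[180:260,220:320,::-1],optics.grab_frame("scene")[100:180,295:395,::-1]])
cv2.imwrite("pics/g2.png",cv2.convertScaleAbs(cv2.resize(im,None,fx=4,fy=4,interpolation=cv2.INTER_CUBIC),alpha=1.6))
E
```

```text
time_s: 5.9
ee_pos: [0.5049, 0.1209, 0.209]
eef_rot: [-0.0, -0.155, 0.988, -0.0]
contact_force: [0.6, 0.4, -1.3]
finger_gap: 0.211
finger_force: 44.2
t 5.9 pos [0.5049 0.1209 0.209 ] yaw -162.17 tilt [-3.e-04 -2.e-04 -1.e+00] F [ 0.63  0.42 -1.31] M [-0.05 -0.04 -0.01] gap 0.211 j7 [-0.53  1.63]
-> d [-0.0004  0.0011  0.009 ] rz -0.017
```

View pics/g2.png

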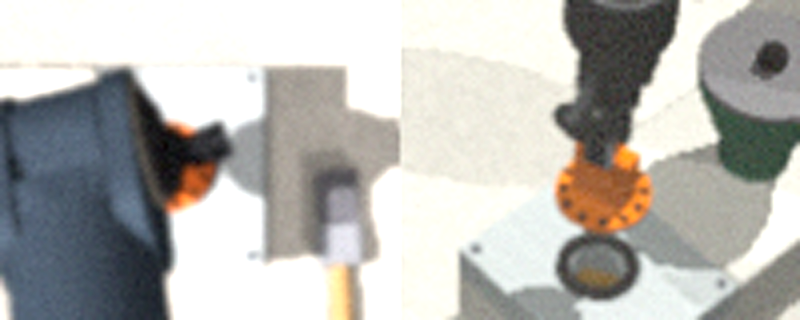

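The scene crop shows the rotor hanging upright, its flange spanning x 556–653 with its lower rim at y≈235. The seat ring spans x 557–638 and y 234–299. I'll compare both with predictions.

```bash
python3 - <<'E'
from h import *
a=np.linspace(0,2*np.pi,181)
def bb(c,r,n="scene",o=(295,100,400)):
    P=np.c_[c[0]+r*np.cos(a),c[1]+r*np.sin(a),0*a+c[2]];q=(proj(n,P)-o[:2]+.5)*4+[o[2],0]
    return q.min(0).round(1),q.max(0).round(1)
p=state()['ee_pos']
for f in(.030,.034):
    print("flange under/top",bb((p[0],p[1],p[2]-f),.036),bb((p[0],p[1],p[2]-f+.006),.036))
print("seat",bb((.505,.122,.09),.033))
print("px per m", (proj("scene",[[.505,.122,.09],[.515,.122,.09],[.505,.132,.09],[.505,.122,.1]])-proj("scene",[.505,.122,.09]))*4)
# seat ring in the first top picture (unoccluded) and now scene
g=cv2.cvtColor(cv2.imread("pics/top0.png"),cv2.COLOR_BGR2GRAY)
def blob(g,u0,u1,v0,v1,th):
    m=(g[v0:v1,u0:u1]<th).astype(np.uint8);c=max(cv2.findContours(m,cv2.RETR_EXTERNAL,cv2.CHAIN_APPROX_NONE)[0],key=cv2.contourArea)
    e=cv2.fitEllipse(c);return np.array(e[0])+[u0,v0],e[1]
for th in(55,70,85):
    t=blob(g,250,281,205,237,th);s=blob(cv2.cvtColor(cv2.imread("pics/scene0.png"),cv2.COLOR_BGR2GRAY),328,361,150,184,th)
    print(th,t,ray("top",t[0],.09),s,ray("scene",s[0],.09))
E
```

```text
flange under/top (array([555.6, 153. ]), array([653.7, 229.8])) (array([555.9, 147.8]), array([654.4, 224.8]))
flange under/top (array([555.3, 156.5]), array([653.2, 233.2])) (array([555.7, 151.3]), array([653.9, 228.2]))
seat (array([555.2, 229.1]), array([640.4, 297.7]))
px per m [[ 0.          0.        ]
 [ 8.80347421  7.94527602]
 [ 9.44380452 -6.71672645]
 [ 0.8014887  -7.75380992]]
55 (array([264.66181183, 221.08823586]), (16.307880401611328, 16.975046157836914)) [0.504427   0.12280718 0.09      ] (array([343.93236256, 166.14616966]), (14.790538787841797, 18.478683471679688)) [0.5075144  0.11955343 0.09      ]
70 (array([264.58848286, 221.16693306]), (16.76889991760254, 17.862709045410156)) [0.50416049 0.12305001 0.09      ] (array([344.00157928, 166.17682457]), (15.566927909851074, 19.30431365966797)) [0.50773953 0.11963667 0.09      ]
85 (array([264.36255455, 221.25290298]), (17.039865493774414, 19.102741241455078)) [0.50386506 0.1238068  0.09      ] (array([344.02537346, 166.07314873]), (15.976184844970703, 19.978527069091797)) [0.50749533 0.11996348 0.09      ]
```

The flange matches the TCP axis prediction. Averaging both cameras puts the well at about (0.506,0.1213). I'll lower it in steps.

```bash
python3 -m handwheel '[{"claw":255,"dx":-0.001,"dy":0,"dz":0.02,"rx":0,"ry":0,"rz":0},{"claw":255,"dx":-0.001,"dy":0,"dz":0.04,"rx":0,"ry":0,"rz":0},{"claw":255,"dx":-0.001,"dy":0,"dz":0.049,"rx":0,"ry":0,"rz":0},{"claw":255,"dx":-0.001,"dy":0,"dz":0.053,"rx":0,"ry":0,"rz":0},{"claw":255,"dx":-0.001,"dy":0,"dz":0.056,"rx":0,"ry":0,"rz":0},{"claw":255,"dx":-0.001,"dy":0,"dz":0.056,"rx":0,"ry":0,"rz":0},{"claw":255,"dx":-0.001,"dy":0,"dz":0.056,"rx":0,"ry":0,"rz":0}]'
python3 -c "
from h import *
rel(.506,.1213,.136,198)"
```

```text
time_s: 6.88
ee_pos: [0.5062, 0.1225, 0.1536]
eef_rot: [0.0, -0.156, 0.988, 0.0]
contact_force: [1.4, 0.9, -1.2]
finger_gap: 0.208
finger_force: 44.2
t 6.875 pos [0.5062 0.1225 0.1536] yaw -162.04 tilt [ 8.e-04  4.e-04 -1.e+00] F [ 1.42  0.91 -1.23] M [ 0.02  0.06 -0.  ] gap 0.208 j7 [-0.52  1.65]
-> d [ 0.0005 -0.0011  0.0176] rz -0.004
```

```bash
python3 -m handwheel '[{"claw":255,"dx":0,"dy":-0.001,"dz":0.003,"rx":0,"ry":0,"rz":0},{"claw":255,"dx":0,"dy":-0.001,"dz":0.005,"rx":0,"ry":0,"rz":0},{"claw":255,"dx":0,"dy":-0.001,"dz":0.007,"rx":0,"ry":0,"rz":0},{"claw":255,"dx":0,"dy":-0.001,"dz":0.007,"rx":0,"ry":0,"rz":0},{"claw":255,"dx":0,"dy":-0.001,"dz":0.007,"rx":0,"ry":0,"rz":0}]'
python3 -c "
from h import *
rel(.506,.1213,.136,198)"
```

```text
time_s: 7.5
ee_pos: [0.5062, 0.1215, 0.1462]
eef_rot: [0.0, -0.156, 0.988, 0.0]
contact_force: [0.0, 0.2, -1.8]
finger_gap: 0.212
finger_force: 44.3
t 7.5 pos [0.5062 0.1215 0.1462] yaw -162.04 tilt [ 0.e+00  1.e-04 -1.e+00] F [ 0.    0.18 -1.83] M [-0.01  0.   -0.01] gap 0.212 j7 [-0.52  1.66]
-> d [ 0.0002 -0.0001  0.0102] rz -0.004
```

```bash
python3 -m handwheel '[{"claw":255,"dx":0,"dy":0,"dz":0.002,"rx":0,"ry":0,"rz":0},{"claw":255,"dx":0,"dy":0,"dz":0.004,"rx":0,"ry":0,"rz":0},{"claw":255,"dx":0,"dy":0,"dz":0.005,"rx":0,"ry":0,"rz":0},{"claw":255,"dx":0,"dy":0,"dz":0.005,"rx":0,"ry":0,"rz":0},{"claw":255,"dx":0,"dy":0,"dz":0.005,"rx":0,"ry":0,"rz":0}]'
python3 -c "
from h import *
rel(.506,.1213,.133,198)"
```

```text
time_s: 8.12
ee_pos: [0.5062, 0.1215, 0.1412]
eef_rot: [0.0, -0.156, 0.988, 0.0]
contact_force: [-0.1, 0.7, -2.6]
finger_gap: 0.215
finger_force: 44.3
t 8.125 pos [0.5062 0.1215 0.1412] yaw -162.04 tilt [ 1.e-04  1.e-04 -1.e+00] F [-0.11  0.74 -2.62] M [-0.04 -0.01 -0.04] gap 0.215 j7 [-0.51  1.66]
-> d [ 0.0003 -0.0001  0.0082] rz -0.004
```

Free inside the well. Now for light contact with the drive.

```bash
python3 -m handwheel '[{"claw":255,"dx":0,"dy":0,"dz":0.002,"rx":0,"ry":0,"rz":0},{"claw":255,"dx":0,"dy":0,"dz":0.004,"rx":0,"ry":0,"rz":0},{"claw":255,"dx":0,"dy":0,"dz":0.006,"rx":0,"ry":0,"rz":0},{"claw":255,"dx":0,"dy":0,"dz":0.007,"rx":0,"ry":0,"rz":0},{"claw":255,"dx":0,"dy":0,"dz":0.007,"rx":0,"ry":0,"rz":0},{"claw":255,"dx":0,"dy":0,"dz":0.007,"rx":0,"ry":0,"rz":0}]'
python3 -c "
from h import *
rel(.506,.1213,.133,198)"
```

```text
time_s: 8.88
ee_pos: [0.5064, 0.1215, 0.1345]
eef_rot: [0.0, -0.156, 0.988, 0.0]
contact_force: [-2.1, 0.7, 1.8]
finger_gap: 0.211
finger_force: 44.7
t 8.875 pos [0.5064 0.1215 0.1345] yaw -162.04 tilt [ 6.e-04  3.e-04 -1.e+00] F [-2.09  0.7   1.81] M [-0.03  0.14 -0.01] gap 0.211 j7 [-0.51  1.66]
-> d [ 0.0005 -0.0001  0.0015] rz -0.004
```

```bash
python3 -m handwheel '[{"claw":255,"dx":0,"dy":0,"dz":0.0015,"rx":0,"ry":0,"rz":0},{"claw":255,"dx":0,"dy":0,"dz":0.0015,"rx":0,"ry":0,"rz":-0.2},{"claw":255,"dx":0,"dy":0,"dz":0.0015,"rx":0,"ry":0,"rz":-0.4},{"claw":255,"dx":0,"dy":0,"dz":0.0015,"rx":0,"ry":0,"rz":-0.5},{"claw":255,"dx":0,"dy":0,"dz":0.0015,"rx":0,"ry":0,"rz":-0.5}]'
python3 -c "
from h import *
rel(.506,.1213,.133,209)"
```

```text
time_s: 9.5
ee_pos: [0.5063, 0.1215, 0.1328]
eef_rot: [0.0, -0.199, 0.98, 0.0]
contact_force: [-0.9, 0.3, 4.9]
finger_gap: 0.212
finger_force: 45.0
t 9.5 pos [0.5063 0.1215 0.1328] yaw -157.04 tilt [ 2.e-04  4.e-04 -1.e+00] F [-0.93  0.32  4.87] M [-0.04  0.18 -0.06] gap 0.212 j7 [-0.5   1.75]
-> d [ 0.0003 -0.0001 -0.0002] rz -0.604
```

Spring contact of about 6.5 N. Turning in small steps.

```bash
python3 -m handwheel '[{"claw":255,"dx":0,"dy":0,"dz":0,"rx":0,"ry":0,"rz":-0.15},{"claw":255,"dx":0,"dy":0,"dz":0,"rx":0,"ry":0,"rz":-0.3},{"claw":255,"dx":0,"dy":0,"dz":0,"rx":0,"ry":0,"rz":-0.3},{"claw":255,"dx":0,"dy":0,"dz":0,"rx":0,"ry":0,"rz":-0.3}]'
python3 -c "
from h import *
rel(.506,.1213,.133,209)"
```

```text
time_s: 10.0
ee_pos: [0.5062, 0.1215, 0.1327]
eef_rot: [0.0, -0.225, 0.974, 0.0]
contact_force: [0.1, 0.2, 4.2]
finger_gap: 0.214
finger_force: 44.9
t 10.0 pos [0.5062 0.1215 0.1327] yaw -154.04 tilt [ 1.e-04  1.e-04 -1.e+00] F [0.1  0.25 4.19] M [ 0.01  0.28 -0.12] gap 0.214 j7 [-0.49  1.79]
-> d [ 0.0003 -0.     -0.0003] rz -0.304
```

```bash
python3 -m handwheel '[{"claw":255,"dx":0,"dy":0,"dz":0,"rx":0,"ry":0,"rz":-0.1},{"claw":255,"dx":0,"dy":0,"dz":0,"rx":0,"ry":0,"rz":-0.2},{"claw":255,"dx":0,"dy":0,"dz":0,"rx":0,"ry":0,"rz":-0.2},{"claw":255,"dx":0,"dy":0,"dz":0,"rx":0,"ry":0,"rz":-0.2}]'
python3 -c "
from h import *
rel(.506,.1213,.133,209)"
```

```text
time_s: 10.5
ee_pos: [0.5057, 0.1213, 0.1321]
eef_rot: [-0.001, -0.242, 0.97, -0.0]
contact_force: [-0.6, 1.5, -1.2]
finger_gap: 0.212
finger_force: 44.2
t 10.5 pos [0.5057 0.1213 0.1321] yaw -152.04 tilt [-1.e-03 -3.e-04 -1.e+00] F [-0.62  1.53 -1.21] M [ 0.04  0.05 -0.  ] gap 0.212 j7 [-0.48  1.82]
-> d [-0.0003 -0.0001 -0.0009] rz -0.104
```

The push vanished at 28°, so the key is in the slot. I'll turn 2° more to centre it and lower gently.

```bash
python3 -m handwheel '[{"claw":255,"dx":0,"dy":0,"dz":0,"rx":0,"ry":0,"rz":-0.2},{"claw":255,"dx":0,"dy":0,"dz":0.002,"rx":0,"ry":0,"rz":-0.2},{"claw":255,"dx":0,"dy":0,"dz":0.004,"rx":0,"ry":0,"rz":-0.2},{"claw":255,"dx":0,"dy":0,"dz":0.005,"rx":0,"ry":0,"rz":-0.2},{"claw":255,"dx":0,"dy":0,"dz":0.006,"rx":0,"ry":0,"rz":-0.2},{"claw":255,"dx":0,"dy":0,"dz":0.006,"rx":0,"ry":0,"rz":-0.2},{"claw":255,"dx":0,"dy":0,"dz":0.006,"rx":0,"ry":0,"rz":-0.2}]'
python3 -c "
from h import *
rel(.506,.1213,.1243,210)"
```

```text
time_s: 11.38
ee_pos: [0.5062, 0.1214, 0.1267]
eef_rot: [0.0, -0.258, 0.966, 0.0]
contact_force: [-0.1, 0.8, -2.5]
finger_gap: 0.214
finger_force: 44.3
t 11.375 pos [0.5062 0.1214 0.1267] yaw -150.04 tilt [ 1.e-04  1.e-04 -1.e+00] F [-0.11  0.77 -2.52] M [-0.01  0.01  0.01] gap 0.214 j7 [-0.47  1.86]
-> d [ 0.0003 -0.      0.0024] rz -0.004
```

```bash
python3 -m handwheel '[{"claw":255,"dx":0,"dy":0,"dz":0.001,"rx":0,"ry":0,"rz":0},{"claw":255,"dx":0,"dy":0,"dz":0.002,"rx":0,"ry":0,"rz":0},{"claw":255,"dx":0,"dy":0,"dz":0.003,"rx":0,"ry":0,"rz":0},{"claw":255,"dx":0,"dy":0,"dz":0.003,"rx":0,"ry":0,"rz":0},{"claw":255,"dx":0,"dy":0,"dz":0.003,"rx":0,"ry":0,"rz":0}]'
python3 -c "
from h import *
rel(.506,.1213,.1243,210)"
```

```text
time_s: 12.0
ee_pos: [0.5062, 0.1215, 0.1238]
eef_rot: [0.0, -0.258, 0.966, 0.0]
contact_force: [-0.5, 0.3, -0.5]
finger_gap: 0.211
finger_force: 44.5
t 12.0 pos [0.5062 0.1215 0.1238] yaw -150.05 tilt [-0.e+00  2.e-04 -1.e+00] F [-0.45  0.34 -0.5 ] M [-0.06  0.16 -0.02] gap 0.211 j7 [-0.47  1.86]
-> d [ 0.0002 -0.     -0.0005] rz -0.005
```

```bash
python3 -m handwheel '[{"claw":255,"dx":0,"dy":0,"dz":0.001,"rx":0,"ry":0,"rz":0},{"claw":255,"dx":0,"dy":0,"dz":0.0015,"rx":0,"ry":0,"rz":0},{"claw":255,"dx":0,"dy":0,"dz":0.0015,"rx":0,"ry":0,"rz":0},{"claw":255,"dx":0,"dy":0,"dz":0.0015,"rx":0,"ry":0,"rz":0}]'
python3 -c "
from h import *
rel(.506,.1213,.1243,210)"
```

```text
time_s: 12.5
ee_pos: [0.5063, 0.1216, 0.1228]
eef_rot: [0.0, -0.258, 0.966, 0.0]
contact_force: [-2.5, -0.2, 5.9]
finger_gap: 0.215
finger_force: 45.1
t 12.5 pos [0.5063 0.1216 0.1228] yaw -150.04 tilt [ 2.e-04  5.e-04 -1.e+00] F [-2.51 -0.2   5.88] M [-0.09  0.6  -0.04] gap 0.215 j7 [-0.47  1.86]
-> d [ 0.0004 -0.0001 -0.0015] rz -0.004
```

Seated with about 8 N on the rubber. Releasing and rising.

```bash
python3 -m handwheel '[{"claw":100,"dx":0,"dy":0,"dz":-0.0005,"rx":0,"ry":0,"rz":0},{"claw":0,"dx":0,"dy":0,"dz":-0.0005,"rx":0,"ry":0,"rz":0},{"claw":0,"dx":0,"dy":0,"dz":-0.0005,"rx":0,"ry":0,"rz":0},{"claw":0,"dx":0,"dy":0,"dz":-0.0005,"rx":0,"ry":0,"rz":0},{"claw":0,"dx":0,"dy":0,"dz":-0.0005,"rx":0,"ry":0,"rz":0},{"claw":0,"dx":0,"dy":0,"dz":-0.0005,"rx":0,"ry":0,"rz":0},{"claw":0,"dx":0,"dy":0,"dz":-0.04,"rx":0,"ry":0,"rz":0},{"claw":0,"dx":0,"dy":0,"dz":-0.09,"rx":0,"ry":0,"rz":0},{"claw":0,"dx":0,"dy":0,"dz":-0.14,"rx":0,"ry":0,"rz":0},{"claw":0,"dx":0,"dy":0,"dz":-0.16,"rx":0,"ry":0,"rz":0},{"claw":0,"dx":0,"dy":0,"dz":-0.16,"rx":0,"ry":0,"rz":0},{"claw":0,"dx":0,"dy":0,"dz":-0.16,"rx":0,"ry":0,"rz":0}]'
python3 - <<'E'
from h import *
rel(.506,.1213,.1243,210)
S=optics.grab_frame("scene")[:,:,::-1]
cv2.imwrite("pics/end.png",cv2.convertScaleAbs(cv2.resize(S[125:200,295:395],None,fx=6,fy=6,interpolation=cv2.INTER_CUBIC),alpha=1.5))
a=np.linspace(0,2*np.pi,181)
for c in((.506,.1213),(.5076,.1197)):
  for z in(.090,.096,.1005,.1065):
    q=(proj("scene",np.c_[c[0]+.036*np.cos(a),c[1]+.036*np.sin(a),0*a+z])-[295,125]+.5)*6;print(c,z,q.min(0).round(),q.max(0).round())
E
```

```text
time_s: 14.0
ee_pos: [0.5054, 0.1212, 0.2808]
eef_rot: [-0.001, -0.258, 0.966, -0.0]
contact_force: [-0.3, 0.9, -0.8]
finger_gap: 1.002
finger_force: 0.0
t 14.0 pos [0.5054 0.1212 0.2808] yaw -150.04 tilt [-2.2e-03 -7.0e-04 -1.0e+00] F [-0.28  0.85 -0.81] M [ 0.01 -0.04  0.03] gap 1.002 j7 [-0.5   1.82]
-> d [-0.0009 -0.0003  0.1565] rz -0.004
(0.506, 0.1213) 0.09 [227. 191.] [367. 303.]
(0.506, 0.1213) 0.096 [228. 184.] [368. 296.]
(0.506, 0.1213) 0.1005 [228. 179.] [369. 291.]
(0.506, 0.1213) 0.1065 [229. 171.] [369. 284.]
(0.5076, 0.1197) 0.09 [227. 194.] [367. 307.]
(0.5076, 0.1197) 0.096 [228. 187.] [368. 300.]
(0.5076, 0.1197) 0.1005 [228. 182.] [368. 295.]
(0.5076, 0.1197) 0.1065 [228. 175.] [369. 288.]
```

View pics/end.png

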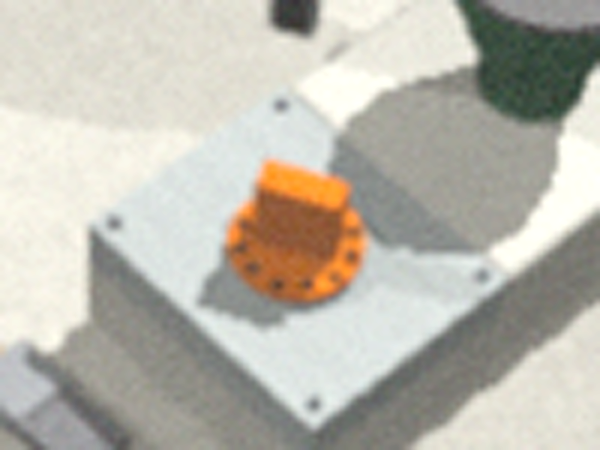

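The flange spans x 227–367 with its lower rim at about y 305. That matches the prediction for z = 0.090, so the rotor is flat on the seat and released.

```bash
python3 -c "
from cell import job
print(job.close_job())"
```

```text
the job is handed in; nothing more can be done
None
```

The orange rotor is in the seeder's well with its key in the drive slot and its flange flat on the rubber seat; I released it, backed the arm clear and handed the job in at about 14 s (no verdict was returned).

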